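# Rock the sorting gate over and feed the other tray

## Robot

A 6-joint arm with a two-finger parallel gripper is mounted at the origin on a cart in front of the work surface, level with it; the furniture and walls round the work are solid. World frame = base frame: x ahead of the robot, y to its left, z up, the work surface at z = 0. Lengths are in m, angles in rad, forces in N, time in s.
With the tool pointing down it reaches from about 0.4 to 0.825 m from the base axis. Payload 7 kg.
Tool frame: the origin (TCP) lies on the centre line of the jaws, within the pads' length; the fingertips stand 8 mm ahead of it and the grasp point (between the pads) lies 11 mm behind it; z points along the fingers, y is the line along which they close (so a half turn about z gives the same grasp; the last joint's range is limited). The gripper opens to 88 mm and grips with 3 to 60 N. Pads are 19 mm wide; open, the fingers measure 130 mm over their backs; the gripper's body (78 mm by 193 mm) begins 47 mm behind the grasp point.
Start: joints at [-0.887, 0.359, 0.012, 0, -1.224, -0.288], TCP at [0.26, -0.623, 0.235] pointing down, gripper open.
Joint ranges: [-3.07, 3.07], [-1.43, 2.12], [-1.02, 1.25], [-3.03, 1.67], [-3.05, -0], [-3.03, 3.03]. Speed limits (rad/s): [2.39, 2.39, 3.01, 3.14, 3.14, 3.14].

## Interface

Orientations are given as a unit quaternion [x, y, z, w].
In Python, from workcell import env, imaging gives the robot as it stands.
- The arm moves only by the tool jog_arm, never from a script. Its argument "motion" is a list of rows, each an object of numbers: "ax", "ay", "az": the turn, a rotation vector about the world's x, y, z in rad; "tx", "ty", "tz": the shift along the world's x, y, z in m; "jaw": the finger opening in m, from 0 to 0.0876. A call has 1 to 12 rows; each row is the pose to reach, as a shift and turn from the pose commanded when the call began; what a row does not reach only later rows make up. A row lasts 1/12 s, in which the tool goes at most 41.7 mm and 7.16 degrees, less where a joint would pass 70% of its speed; a pose out of reach is approached as far as the arm can. A call with a gripper value outside its range is refused whole. The fingers move at their own pace and stop on an object; "newtons" is the grip in N (left out, the last holds). Time passes only in rows, so rows that repeat a pose let the fingers close. It gives the time, the measured TCP pose, the force, the opening and the grip force at its end, in the units of the state.
- env.state(): the state, without advancing time (a new reading comes with each control period).
- imaging.read_camera(name): name is "side" or "top" or "wrist"; returns a dict with "frame" (384x512x3 uint8, red, green, blue), "depth" (384x512 float32, m along the optical axis (not along the pixel's ray), 0 where there is no reading), "intrinsics" (3x3 intrinsics, pixels), "rvec" (rotation vector, rad) and "tvec" (3), from world to camera coordinates, as OpenCV has them; the wrist camera has in their place "mount" (4x4, takes a point from camera to tool coordinates, whose origin is the TCP and whose axes are the flange's). Camera axes: x right, y down, z forward; pixel columns grow to the right and rows downward; lengths in m; the calibration is good to about 2 mm. A picture is of the moment at which its call begins: read the wrist's pose just before it.
- env.hand_in(): hands the job in; it is judged then, once.
The state is a dict: "time": time; "qpos": joint angles; "joint_velocities": joint speeds; "joint_efforts": joint torques, N m; "ee_pos": TCP position; "tool_rot": TCP orientation; "force": force on the tool from outside, world axes, zero at the start; "torque": the same for the moment, N m; "grip_width": opening from 0.0 (shut) to 1.0 (fully open); "gripper_force": force on a finger pad.
Only numpy, scipy, OpenCV 4.12 (cv2) and the standard library are available. Lean on these libraries where they do the work, as an engineer would, in place of code of your own. Each camera call takes 0.05 s, during which the arm holds its last target. There are 200 camera calls.

## Task

Switch the ball-sorting stand over to its other tray: first press down the raised end of the seesaw gate so that it rocks over its pivot and stays over; then push the tab of the sliding stop fully to the right, so that the three waiting balls run down the newly opened side into that tray. Only press and push: do not touch any ball, and leave the small parts and tools lying about where they are.

Things in the scene. Friction and masses are not known exactly. Their poses are not given: they have to be found in the camera images.
- sorter: Fixed ball-sorting stand. Origin: mid-gate, bench level; x away from the robot, y left, z up. Base board x +-60, y +-255 mm, 10 thick, with a tongue under the ramp. Feed ramp (40 wide) descends from x=164 to its lip at x=24, 154 high, above the seesaw gate. At each gate end a chute leads into a grey tray (90 wide in x, 150..250 left or right, floor 14, outer wall 80 high). Nothing is higher than 220.
- gate (a joint): Tilt of the seesaw gate, rad, -0.36..0.36: a metal trough 260 mm long (stand's y), 46 wide, pivoted 120 mm above the bench. Negative: left end down; positive: right end down; it starts at either end. A steel weight (38 mm disc, top 193 mm high, on its front side) makes it tip: pressed past level it falls the rest of the way and stays; 3 N on the raised press plate is enough.
- right_plate (a point): Middle of the top face of the right press plate, a flat steel plate 50 mm (x) by 34 mm (y) on risers over the trough's right end. 213 mm above the bench when this end is up, 178 mm at level, 135 mm when it is down.
- left_plate (a point): The same on the trough's left end.
- stop (a joint): Travel of the sliding stop, m: 0 to 0.05, growing to the stand's right (-y). Near 0 (start) its plate blocks the ramp; from about 0.03 on the balls run past. About 1 N of friction; it stays where it is left and meets a hard end stop at 0.05.
- stop_tab (a point): Middle of the outer (left-hand) face of the stop's upright tab, a steel plate 34 mm (x) by 6 mm (y) on the left end of the stop's bar, from 165 to 215 mm above the bench; this point is at 190 mm, at the start 88 mm left of the ramp's middle and 72 mm behind the gate's middle. It is pushed from its left side towards the ramp, along the stand's -y; the space to its left is free.
- ball_1_center (a point): Centre of a steel ball, 28 mm across, 90 g, waiting on the feed ramp behind the stop (number 1 from the stop).
- ball_2_center (a point): Centre of a steel ball, 28 mm across, 90 g, waiting on the feed ramp behind the stop (number 2 from the stop).
- ball_3_center (a point): Centre of a steel ball, 28 mm across, 90 g, waiting on the feed ramp behind the stop (number 3 from the stop).
- old_ball_1_center (a point): Centre of a steel ball, 28 mm across, that already lies in the left tray.
- old_ball_2_center (a point): Centre of a steel ball, 28 mm across, that already lies in the right tray.
- hex_nut: loose steel hexagon nut, 34x39x16 mm, in front of the stand; origin at the centre of its underside. To be left alone.
- bolt_1: loose hex bolt, 90 mm long, in front of the stand; origin at the centre of its underside. To be left alone.
- screwdriver_2: loose yellow-handled screwdriver, 170 mm, on the bench behind the gate, right of the ramp; origin at the centre of its underside. To be left alone.
- pin_punch: loose steel pin punch, 130x11x11 mm, on the bench behind the gate, left of the ramp; origin at the centre of its underside. To be left alone.

How it is judged:
By the outcome, as a careful person would: the job done as asked, in the order asked, and still so for the second after the job is handed in, with the robot touching nothing.
It also fails if it takes over 48 s, if anything falls off the work surface, if the arm or the gripper's body presses on something with over 40 N, if the wrist force passes 120 N, or if a joint passes its speed limit or range.

## Working session

There is one attempt and no reset: what is moved stays moved. The work goes in short steps, Python scripts to look and compute and a tool call to move; the robot and the scene stay as the last step left them, time stands still between calls to the robot, and variables do not carry over. Pictures are saved under pics/ and viewed, at most 10 in all, crops included, and the job is handed in when it is done.

Besides the shell and the picture viewer there is one more tool, called as name([rows], argument=value, ...), one row to a line, values as JSON. jog_arm: Moves the arm, as the interface text tells. Its arguments: {"type":"object","properties":{"motion":{"type":"array"},"newtons":{"type":"number"}},"required":["motion"]}

```bash
mkdir -p pics; python3 - <<'E'
from workcell import env, imaging
import cv2,numpy as np
for n in("top","side"):
    d=imaging.read_camera(n); cv2.imwrite(f"pics/{n}1.png",d["frame"][:,:,::-1]); np.savez(f"{n}1.npz",**d)
    R=cv2.Rodrigues(d["rvec"])[0]; print(n,(-R.T@np.ravel(d["tvec"])).round(3),R.round(2).tolist(),d["intrinsics"][0,0])
s=env.state();print(s["time"],s["ee_pos"],s["tool_rot"],s["force"],s["grip_width"])
E
```

```text
top [ 0.451 -0.008  0.964] [[0.01, -1.0, 0.0], [-0.99, -0.01, -0.1], [0.1, -0.0, -0.99]] 418.81681977176345
side [0.475 0.735 0.638] [[-0.99, -0.12, 0.02], [-0.08, 0.54, -0.84], [0.09, -0.83, -0.54]] 437.4670513201185
0.1 [ 0.26007954 -0.62245548  0.23373125] [-1.96583569e-01  9.80486809e-01  6.86096308e-04 -2.18511622e-04] [ 0.19658367 -0.16452107  0.51692961] 1.0005862979917244
```

View pics/top1.png

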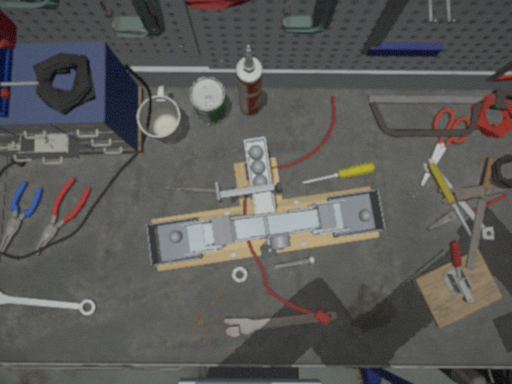

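View pics/side1.png

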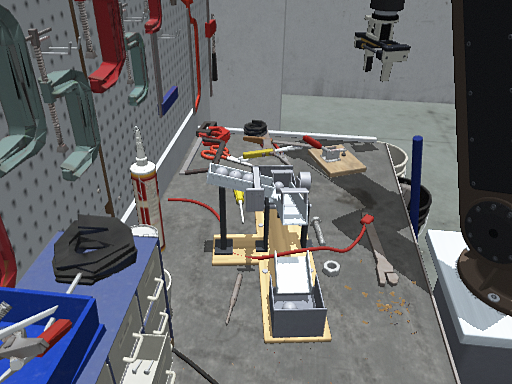

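The top view shows the stand turned slightly: left tray at about (175,240), right tray (365,212), ramp with balls (257,165), stop tab at the left end of its bar (218,190), and weight (280,240). The side view confirms the tab's left side is free. Next I measure with depth.

```bash
cat > h.py <<'E'
import numpy as np,cv2
def cloud(d):
    K=d["intrinsics"];D=d["depth"];v,u=np.indices(D.shape)
    P=np.stack([(u-K[0,2])/K[0,0]*D,(v-K[1,2])/K[1,1]*D,D],-1)
    R=cv2.Rodrigues(d["rvec"])[0]
    W=(P-np.ravel(d["tvec"]))@R; W[D==0]=np.nan; return W
E
python3 - <<'E'
from h import *
d=np.load("top1.npz");W=cloud(d)
for u,v in [(150,245),(380,210),(200,235),(215,232),(240,228),(262,225),(290,222),(310,217),(325,215),(335,214),(280,241),(218,190),(258,190),(257,150),(270,187)]:
    print((u,v),W[v,u].round(3))
f=d["frame"][125:280,140:390,::-1]
cv2.imwrite("pics/crop.png",cv2.resize(f,None,fx=3.2,fy=3.2,interpolation=cv2.INTER_CUBIC))
h=W[...,2][125:280,140:390]; c=cv2.applyColorMap(np.uint8(np.clip(np.nan_to_num(h)/.23,0,1)*255),cv2.COLORMAP_JET)
cv2.imwrite("pics/h.png",cv2.resize(c,None,fx=3.2,fy=3.2,interpolation=cv2.INTER_NEAREST))
E
```

```text
(150, 245) [0.45  0.212 0.075]
(380, 210) [ 0.528 -0.276  0.075]
(200, 235) [0.472 0.111 0.047]
(215, 232) [0.474 0.062 0.218]
(240, 228) [0.484 0.02  0.14 ]
(262, 225) [ 0.491 -0.023  0.122]
(290, 222) [ 0.499 -0.081  0.102]
(310, 217) [ 0.511 -0.125  0.082]
(325, 215) [ 0.511 -0.147  0.138]
(335, 214) [ 0.521 -0.186  0.043]
(280, 241) [ 0.459 -0.055  0.189]
(218, 190) [0.55  0.058 0.214]
(258, 190) [ 0.551 -0.014  0.205]
(257, 150) [ 0.624 -0.012  0.213]
(270, 187) [ 0.557 -0.036  0.203]
```

View pics/crop.png

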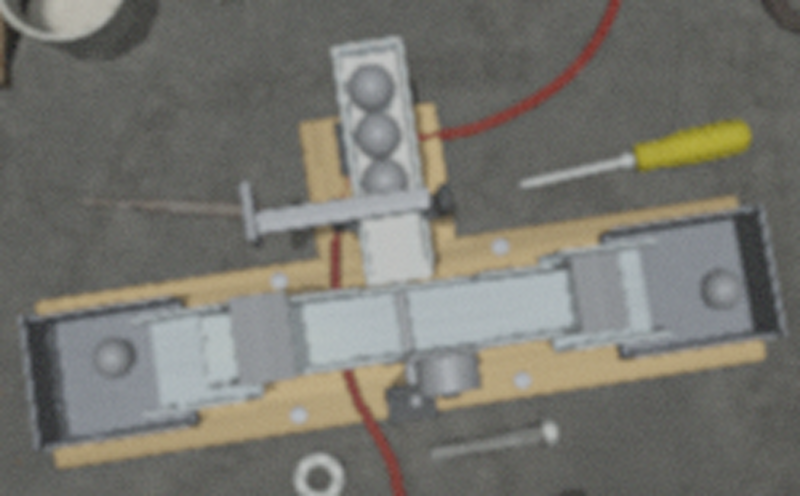

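View pics/h.png

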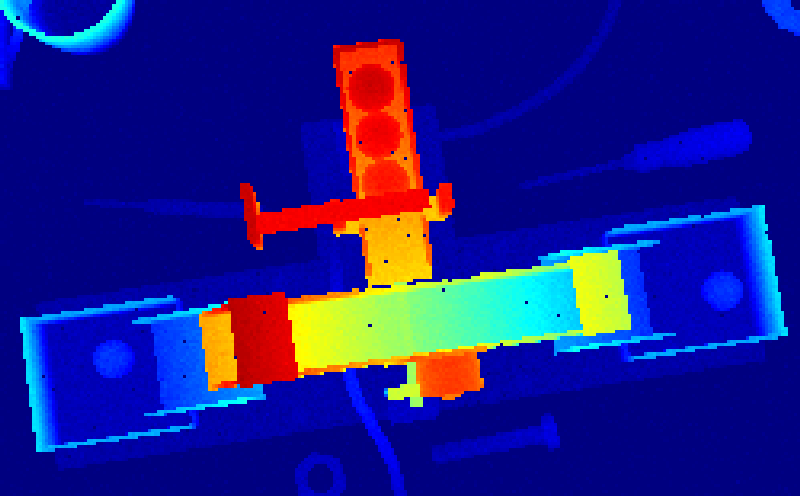

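The left end is up (red press plate at crop (265,340)) and the right end is down, so the left plate gets pressed. The tab is at crop (250,215). Now I fit the stand frame.

```bash
python3 - <<'E'
from h import *
W=cloud(np.load("top1.npz"))
def reg(u0,u1,v0,v1,z0,z1):
    P=W[v0:v1,u0:u1].reshape(-1,3);P=P[(P[:,2]>z0)&(P[:,2]<z1)]
    r=cv2.minAreaRect(P[:,:2].astype(np.float32));return P,r
for n,a in dict(plate=(205,240,205,255,.2,.23),rplate=(316,345,195,240,.115,.15),tab=(212,222,180,205,.2,.23),bar=(224,272,178,202,.195,.212),trough=(235,318,190,250,.05,.16),ramp=(240,275,135,188,.16,.2)).items():
    P,r=reg(*a);print(n,len(P),np.median(P,0).round(4),np.round(r[0],4),np.round(r[1],4),round(r[2],1), P[:,2].min().round(3),P[:,2].max().round(3))
# ends of trays
E
```

```text
plate 521 [0.4772 0.0513 0.2125] [0.4765 0.0535] [0.0498 0.0376] 9.2 0.201 0.221
rplate 398 [ 0.5095 -0.1515  0.1351] [ 0.5093 -0.1489] [0.05 0.04] 8.3 0.118 0.143
tab 82 [0.5467 0.0584 0.2131] [0.5484 0.058 ] [0.0333 0.009 ] 9.5 0.2 0.217
bar 383 [ 0.5517 -0.0011  0.2027] [0.5569 0.0064] [0.0269 0.0889] 11.3 0.195 0.207
trough 2276 [ 0.4979 -0.0418  0.1218] [ 0.5005 -0.0563] [0.1732 0.1148] 89.2 0.054 0.16
ramp 627 [ 0.5917 -0.0154  0.1904] [ 0.6057 -0.0086] [0.0918 0.0531] 5.2 0.165 0.2
```

jog_arm([
  {"tz":0.04,"jaw":0},
  {"tx":0.02,"ty":0.03,"tz":0.065,"az":0.1,"jaw":0},
  {"tx":0.03,"ty":0.065,"tz":0.065,"az":0.2,"jaw":0},
  {"tx":0.04,"ty":0.1,"tz":0.065,"az":0.3,"jaw":0},
  {"tx":0.05,"ty":0.135,"tz":0.065,"az":0.4,"jaw":0},
  {"tx":0.06,"ty":0.17,"tz":0.065,"az":0.5,"jaw":0},
  {"tx":0.07,"ty":0.205,"tz":0.065,"az":0.6,"jaw":0},
  {"tx":0.08,"ty":0.24,"tz":0.065,"az":0.7,"jaw":0},
  {"tx":0.09,"ty":0.275,"tz":0.065,"az":0.8,"jaw":0},
  {"tx":0.1,"ty":0.31,"tz":0.065,"az":0.9,"jaw":0},
  {"tx":0.11,"ty":0.345,"tz":0.065,"az":1.0,"jaw":0},
  {"tx":0.12,"ty":0.38,"tz":0.065,"az":1.0,"jaw":0},
])

```text
invalid input at $.motion[0]: expected keys ax, ay, az, tx, ty, tz, jaw
```

jog_arm([
  {"ax":0,"ay":0,"az":0,"tx":0,"ty":0,"tz":0.04,"jaw":0},
  {"ax":0,"ay":0,"az":0.1,"tx":0.02,"ty":0.03,"tz":0.065,"jaw":0},
  {"ax":0,"ay":0,"az":0.2,"tx":0.03,"ty":0.065,"tz":0.065,"jaw":0},
  {"ax":0,"ay":0,"az":0.3,"tx":0.04,"ty":0.1,"tz":0.065,"jaw":0},
  {"ax":0,"ay":0,"az":0.4,"tx":0.05,"ty":0.135,"tz":0.065,"jaw":0},
  {"ax":0,"ay":0,"az":0.5,"tx":0.06,"ty":0.17,"tz":0.065,"jaw":0},
  {"ax":0,"ay":0,"az":0.6,"tx":0.07,"ty":0.205,"tz":0.065,"jaw":0},
  {"ax":0,"ay":0,"az":0.7,"tx":0.08,"ty":0.24,"tz":0.065,"jaw":0},
  {"ax":0,"ay":0,"az":0.8,"tx":0.09,"ty":0.275,"tz":0.065,"jaw":0},
  {"ax":0,"ay":0,"az":0.9,"tx":0.1,"ty":0.31,"tz":0.065,"jaw":0},
  {"ax":0,"ay":0,"az":1.0,"tx":0.11,"ty":0.345,"tz":0.065,"jaw":0},
  {"ax":0,"ay":0,"az":1.0,"tx":0.12,"ty":0.38,"tz":0.065,"jaw":0},
])

```text
time: 1.1
ee_pos: [0.38, -0.2411, 0.2995]
tool_rot: [-0.645, 0.764, 0.0, 0.0]
force: [1.3, -0.5, 0.3]
grip_width: 0.152
gripper_force: 0.0
```

jog_arm([
  {"ax":0,"ay":0,"az":0.1,"tx":0.012,"ty":0.037,"tz":0,"jaw":0},
  {"ax":0,"ay":0,"az":0.2,"tx":0.024,"ty":0.074,"tz":0,"jaw":0},
  {"ax":0,"ay":0,"az":0.3,"tx":0.036,"ty":0.111,"tz":0,"jaw":0},
  {"ax":0,"ay":0,"az":0.326,"tx":0.048,"ty":0.148,"tz":0,"jaw":0},
  {"ax":0,"ay":0,"az":0.326,"tx":0.06,"ty":0.185,"tz":0,"jaw":0},
  {"ax":0,"ay":0,"az":0.326,"tx":0.072,"ty":0.222,"tz":0,"jaw":0},
  {"ax":0,"ay":0,"az":0.326,"tx":0.084,"ty":0.26,"tz":0,"jaw":0},
  {"ax":0,"ay":0,"az":0.326,"tx":0.096,"ty":0.298,"tz":0,"jaw":0},
  {"ax":0,"ay":0,"az":0.326,"tx":0.096,"ty":0.298,"tz":-0.02,"jaw":0},
  {"ax":0,"ay":0,"az":0.326,"tx":0.096,"ty":0.298,"tz":-0.04,"jaw":0},
  {"ax":0,"ay":0,"az":0.326,"tx":0.096,"ty":0.298,"tz":-0.04,"jaw":0},
])

```text
time: 2.02
ee_pos: [0.474, 0.0555, 0.2556]
tool_rot: [0.759, -0.651, -0.002, 0.003]
force: [-0.9, -1.0, -1.1]
grip_width: 0.005
gripper_force: 0.0
```

```bash
python3 - <<'E'
from workcell import env, imaging
import cv2
o=[]
for n,(u0,v0) in dict(top=(130,110),side=(180,130)).items():
    f=imaging.read_camera(n)["frame"][v0:v0+190,u0:u0+190,::-1]; o.append(cv2.resize(f,None,fx=2.1,fy=2.1))
cv2.imwrite("pics/hover.png",cv2.hconcat(o)); s=env.state();print(s["ee_pos"],s["tool_rot"],s["force"],s["grip_width"])
E
```

```text
[0.47586439 0.05490586 0.25940672] [ 7.58511963e-01 -6.51658398e-01 -1.70584763e-04  9.51043910e-04] [-0.13918372  0.18053117  0.44191765] 0.004234786768464834
```

View pics/hover.png

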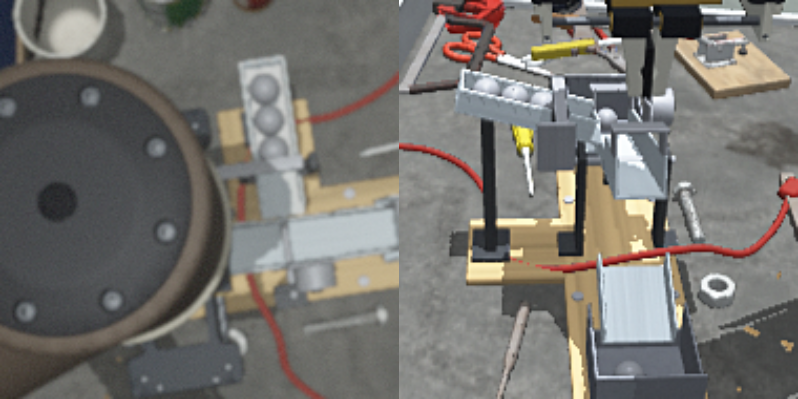

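The closed fingers hover over the left plate (side crop (645,100) over the plate at (640,128)), well clear of the balls and weight. Press along the plate's arc.

jog_arm([
  {"ax":0,"ay":0,"az":0,"tx":0,"ty":0,"tz":-0.015,"jaw":0},
  {"ax":0,"ay":0,"az":0,"tx":0,"ty":0,"tz":-0.03,"jaw":0},
  {"ax":0,"ay":0,"az":0,"tx":0,"ty":0.002,"tz":-0.038,"jaw":0},
  {"ax":0,"ay":0,"az":0,"tx":-0.001,"ty":0.005,"tz":-0.044,"jaw":0},
  {"ax":0,"ay":0,"az":0,"tx":-0.001,"ty":0.009,"tz":-0.05,"jaw":0},
  {"ax":0,"ay":0,"az":0,"tx":-0.002,"ty":0.013,"tz":-0.056,"jaw":0},
  {"ax":0,"ay":0,"az":0,"tx":-0.003,"ty":0.017,"tz":-0.062,"jaw":0},
  {"ax":0,"ay":0,"az":0,"tx":-0.003,"ty":0.02,"tz":-0.068,"jaw":0},
  {"ax":0,"ay":0,"az":0,"tx":-0.004,"ty":0.023,"tz":-0.074,"jaw":0},
  {"ax":0,"ay":0,"az":0,"tx":-0.004,"ty":0.025,"tz":-0.08,"jaw":0},
  {"ax":0,"ay":0,"az":0,"tx":-0.004,"ty":0.026,"tz":-0.086,"jaw":0},
  {"ax":0,"ay":0,"az":0,"tx":-0.004,"ty":0.027,"tz":-0.092,"jaw":0},
])

```text
time: 3.12
ee_pos: [0.4721, 0.0824, 0.1669]
tool_rot: [0.759, -0.652, -0.0, 0.0]
force: [0.1, -1.6, 0.5]
grip_width: 0.009
gripper_force: 0.0
```

jog_arm([
  {"ax":0,"ay":0,"az":0,"tx":0,"ty":0,"tz":0.03,"jaw":0},
  {"ax":0,"ay":0,"az":0,"tx":0,"ty":0,"tz":0.065,"jaw":0},
  {"ax":0,"ay":0,"az":0,"tx":0,"ty":0,"tz":0.1,"jaw":0},
  {"ax":0,"ay":0,"az":0,"tx":0.02,"ty":0.02,"tz":0.11,"jaw":0},
  {"ax":0,"ay":0,"az":0,"tx":0.045,"ty":0.027,"tz":0.11,"jaw":0},
  {"ax":0,"ay":0,"az":0,"tx":0.068,"ty":0.027,"tz":0.11,"jaw":0},
  {"ax":0,"ay":0,"az":0,"tx":0.068,"ty":0.027,"tz":0.11,"jaw":0},
  {"ax":0,"ay":0,"az":0,"tx":0.068,"ty":0.027,"tz":0.11,"jaw":0},
])

```text
time: 3.78
ee_pos: [0.5407, 0.1092, 0.2762]
tool_rot: [0.758, -0.652, -0.0, 0.001]
force: [-0.6, -0.4, 0.1]
grip_width: 0.006
gripper_force: 0.0
```

```bash
python3 - <<'E'
from workcell import env, imaging
from h import *
o=[]
for n,(u0,v0) in dict(top=(130,110),side=(180,130)).items():
    d=imaging.read_camera(n);f=d["frame"][v0:v0+190,u0:u0+190,::-1]; o.append(cv2.resize(f,None,fx=2.1,fy=2.1))
W=cloud(d)[130:260,220:340].reshape(-1,3); L=(W-[.49,-.0296,0])@np.array([[.987,-.158,0],[.158,.987,0],[0,0,1]])
m=(L[:,2]>.17)&(L[:,2]<.213)&(abs(L[:,0]-.072)<.025)&(L[:,1]>.06)&(L[:,1]<.1)
print("tab",np.median(L[m],0),np.percentile(L[m],[2,98],0).round(3),m.sum())
cv2.imwrite("pics/tab.png",cv2.hconcat(o)); s=env.state();print(s["time"],s["ee_pos"],s["tool_rot"],s["force"])
E
```

```text
tab [0.07188968 0.08162111 0.19138014] [[0.057 0.079 0.171]
 [0.088 0.084 0.212]] 344
3.8833 [0.53971713 0.10890987 0.27688704] [ 7.58289117e-01 -6.51918121e-01 -2.59198285e-04  5.58554512e-04] [ 0.34051334 -0.36542495 -0.33396908]
```

View pics/tab.png

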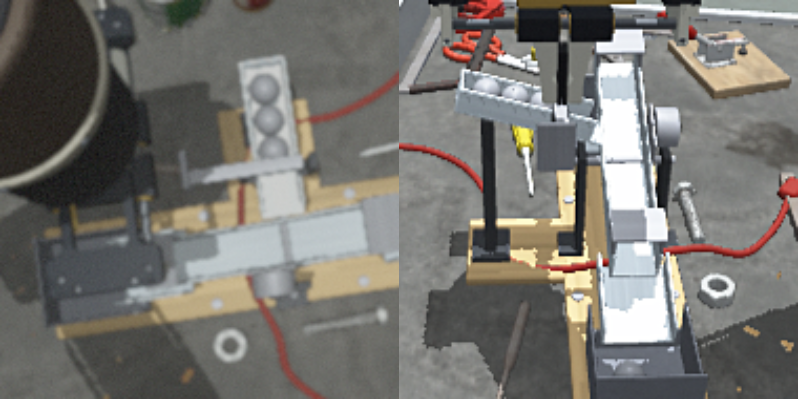

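The gate has rocked over: its left plate is now low (side crop (640,225)) and the right end is up. The tab at side crop (558,145) is untouched and the fingers are to its left. I lower beside it and begin the push.

jog_arm([
  {"ax":0,"ay":0,"az":0,"tx":0,"ty":0,"tz":-0.03,"jaw":0},
  {"ax":0,"ay":0,"az":0,"tx":0,"ty":0,"tz":-0.06,"jaw":0},
  {"ax":0,"ay":0,"az":0,"tx":0,"ty":0,"tz":-0.087,"jaw":0},
  {"ax":0,"ay":0,"az":0,"tx":0,"ty":0,"tz":-0.087,"jaw":0},
  {"ax":0,"ay":0,"az":0,"tx":0.002,"ty":-0.015,"tz":-0.087,"jaw":0},
  {"ax":0,"ay":0,"az":0,"tx":0.005,"ty":-0.03,"tz":-0.087,"jaw":0},
  {"ax":0,"ay":0,"az":0,"tx":0.006,"ty":-0.038,"tz":-0.087,"jaw":0},
  {"ax":0,"ay":0,"az":0,"tx":0.007,"ty":-0.046,"tz":-0.087,"jaw":0},
  {"ax":0,"ay":0,"az":0,"tx":0.009,"ty":-0.054,"tz":-0.087,"jaw":0},
  {"ax":0,"ay":0,"az":0,"tx":0.01,"ty":-0.062,"tz":-0.087,"jaw":0},
  {"ax":0,"ay":0,"az":0,"tx":0.011,"ty":-0.07,"tz":-0.087,"jaw":0},
  {"ax":0,"ay":0,"az":0,"tx":0.012,"ty":-0.076,"tz":-0.087,"jaw":0},
])

```text
time: 4.88
ee_pos: [0.5524, 0.0325, 0.1909]
tool_rot: [0.758, -0.652, 0.0, -0.0]
force: [0.4, 1.0, 0.7]
grip_width: 0.005
gripper_force: 0.5
```

Pushing with about 1 N of friction. I continue in small steps to the end stop.

jog_arm([
  {"ax":0,"ay":0,"az":0,"tx":0,"ty":-0.003,"tz":0,"jaw":0},
  {"ax":0,"ay":0,"az":0,"tx":0.001,"ty":-0.006,"tz":0,"jaw":0},
  {"ax":0,"ay":0,"az":0,"tx":0.001,"ty":-0.007,"tz":0,"jaw":0},
  {"ax":0,"ay":0,"az":0,"tx":0.001,"ty":-0.008,"tz":0,"jaw":0},
  {"ax":0,"ay":0,"az":0,"tx":0.001,"ty":-0.008,"tz":0,"jaw":0},
])

```text
time: 5.3
ee_pos: [0.5526, 0.0282, 0.1906]
tool_rot: [0.759, -0.652, -0.002, -0.002]
force: [-7.1, 17.3, 4.7]
grip_width: 0.006
gripper_force: 9.0
```

The end stop is reached (17 N). I back off, lift and check.

jog_arm([
  {"ax":0,"ay":0,"az":0,"tx":-0.001,"ty":0.01,"tz":0,"jaw":0},
  {"ax":0,"ay":0,"az":0,"tx":-0.005,"ty":0.035,"tz":0,"jaw":0},
  {"ax":0,"ay":0,"az":0,"tx":-0.01,"ty":0.065,"tz":0.02,"jaw":0},
  {"ax":0,"ay":0,"az":0,"tx":-0.01,"ty":0.07,"tz":0.06,"jaw":0},
  {"ax":0,"ay":0,"az":0,"tx":-0.01,"ty":0.07,"tz":0.1,"jaw":0},
  {"ax":0,"ay":0,"az":0,"tx":-0.01,"ty":0.07,"tz":0.14,"jaw":0},
  {"ax":0,"ay":0,"az":0,"tx":-0.01,"ty":0.07,"tz":0.14,"jaw":0},
  {"ax":0,"ay":0,"az":0,"tx":-0.01,"ty":0.07,"tz":0.14,"jaw":0},
  {"ax":0,"ay":0,"az":0,"tx":-0.01,"ty":0.07,"tz":0.14,"jaw":0},
  {"ax":0,"ay":0,"az":0,"tx":-0.01,"ty":0.07,"tz":0.14,"jaw":0},
  {"ax":0,"ay":0,"az":0,"tx":-0.01,"ty":0.07,"tz":0.14,"jaw":0},
  {"ax":0,"ay":0,"az":0,"tx":-0.01,"ty":0.07,"tz":0.14,"jaw":0},
])

```text
time: 6.3
ee_pos: [0.5429, 0.095, 0.3294]
tool_rot: [0.758, -0.652, -0.0, 0.001]
force: [0.5, -0.8, -0.6]
grip_width: 0.006
gripper_force: 0.0
```

```bash
python3 - <<'E'
from workcell import env, imaging
from h import *
o=[]
for n,(u0,v0) in dict(top=(130,110),side=(180,150)).items():
    d=imaging.read_camera(n);f=d["frame"][v0:v0+190,u0:u0+190,::-1]; o.append(cv2.resize(f,None,fx=2.1,fy=2.1))
W=cloud(d)[130:260,220:340].reshape(-1,3); L=(W-[.49,-.0296,0])@np.array([[.987,-.158,0],[.158,.987,0],[0,0,1]])
m=(L[:,2]>.17)&(L[:,2]<.213)&(abs(L[:,0]-.072)<.016)&(L[:,1]>.02)&(L[:,1]<.1)
print("tab",np.median(L[m],0),m.sum())
cv2.imwrite("pics/end.png",cv2.hconcat(o)); s=env.state();print(s["time"],s["ee_pos"],s["force"])
E
```

```text
tab [0.07179891 0.03591472 0.19224897] 311
6.4 [0.54309356 0.09506424 0.32986633] [-0.38315824 -0.01136188  0.67174674]
```

View pics/end.png

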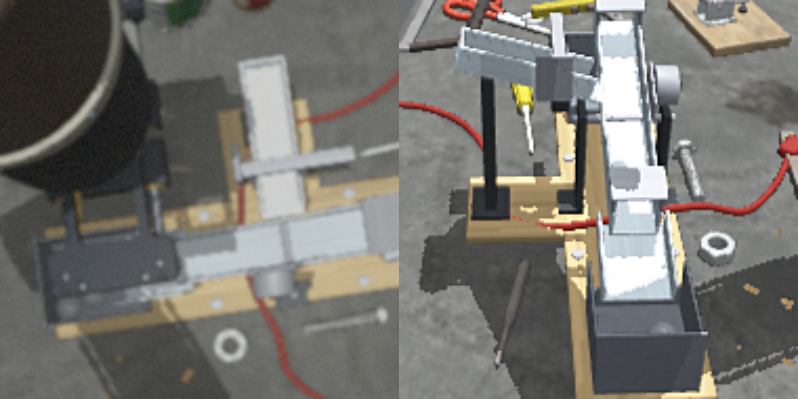

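The ramp is empty, the gate holds with its left end down, and balls show in the left tray. I check the stop's travel relative to the ramp's middle, and move the arm aside to count the balls.

jog_arm([
  {"ax":0,"ay":0,"az":0,"tx":-0.01,"ty":0.035,"tz":0,"jaw":0},
  {"ax":0,"ay":0,"az":0,"tx":-0.02,"ty":0.07,"tz":0,"jaw":0},
  {"ax":0,"ay":0,"az":0,"tx":-0.03,"ty":0.105,"tz":0,"jaw":0},
  {"ax":0,"ay":0,"az":0,"tx":-0.04,"ty":0.14,"tz":0,"jaw":0},
  {"ax":0,"ay":0,"az":0,"tx":-0.05,"ty":0.175,"tz":0,"jaw":0},
  {"ax":0,"ay":0,"az":0,"tx":-0.06,"ty":0.21,"tz":0,"jaw":0},
  {"ax":0,"ay":0,"az":0,"tx":-0.06,"ty":0.21,"tz":0,"jaw":0},
])

```text
time: 6.98
ee_pos: [0.4818, 0.3099, 0.3296]
tool_rot: [0.76, -0.65, -0.0, 0.0]
force: [1.4, 0.5, -0.9]
grip_width: 0.005
gripper_force: 0.0
```

```bash
python3 - <<'E'
from workcell import env, imaging
from h import *
d=imaging.read_camera("top"); cv2.imwrite("pics/top2.png",cv2.resize(d["frame"][125:280,140:390,::-1],None,fx=3.2,fy=3.2,interpolation=cv2.INTER_CUBIC))
A=np.array([[.987,-.158,0],[.158,.987,0],[0,0,1]])
for nm,D in (("before",np.load("top1.npz")),("after",d)):
    L=((cloud(D)-[.49,-.0296,0])@A).reshape(-1,3)
    L=L[np.isfinite(L[:,0])]
    b=L[(abs(L[:,0]-.072)<.012)&(L[:,2]>.195)&(L[:,2]<.225)&(abs(L[:,1])<.13)]
    r=L[(abs(L[:,0]-.115)<.03)&(L[:,2]>.15)&(abs(L[:,1])<.05)]
    print(nm,"bar y",np.percentile(b[:,1],[1,50,99]).round(4),"ramp y",np.percentile(r[:,1],[1,99]).round(4))
E
```

```text
before bar y [-0.0361  0.024   0.081 ] ramp y [-0.0211  0.0182]
after bar y [-0.0682 -0.0129  0.0357] ramp y [-0.0212  0.0184]
```

View pics/top2.png

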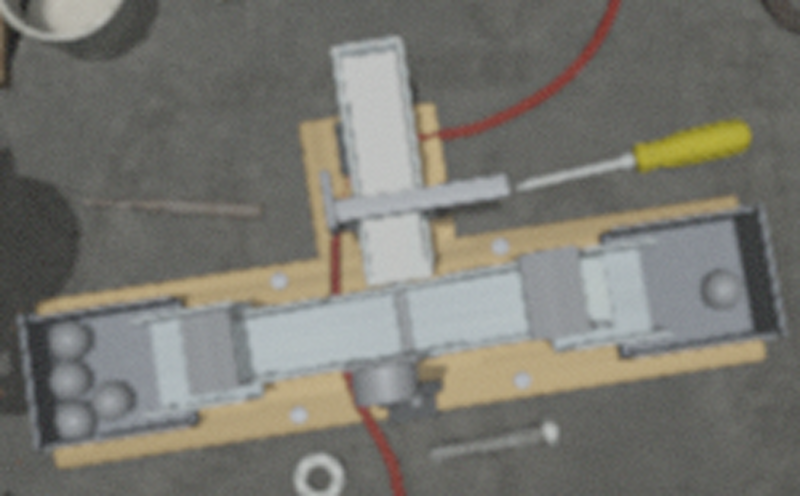

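The top view shows three new balls plus the old one in the left tray (70–115, 340–420) and one in the right tray. The ramp is empty and the small parts are in place. The tab face is about 37 mm from the ramp's middle, against 38 mm expected at full travel.

```bash
python3 -c "
from workcell import env
print(env.hand_in())"
```

```text
the job is handed in; nothing more can be done
None
```

The job is done and handed in: the gate is rocked over with its left end down, the stop is pushed right to its end stop, and the three balls are in the left tray, with the loose parts where they were.

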